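Dock a vial tray in a code reader and start the scan

TASK

With the fingertips, push the blue vial tray along the reader's rails, under the reading head, until its four feet drop into the notches and it sits level and fully down. Only then press the green scan key on top of the head down for a moment and let it come up again. Do not lift the tray or any vial, keep the vials standing in their wells, and leave the other things on the bench alone.

Things in the scene. Friction and masses are not known exactly. Their poses are not given: they have to be found in the camera images.
- reader: vial code reader, fixed: grey base plate 150 x 222 mm, top 10 mm above the bench. Origin on the bench, midway between the rails; +z up, +y (level, roughly to the robot's left) is the way the tray slides home. Two rails along y at x = -40 and +40 mm, tops 24 mm above the bench, y = -94 to +112 mm, each with two cross notches 18 mm long, 8 mm deep; dark side guides reach 31 mm high (1.5 mm play)
- reader_home (a point): where the tray's origin lies when it is fully home (x = 0, y = +50 mm in the reader, 16 mm above the bench; axes as the reader's). Past it the rails run on level for 10 mm to an end plate
- reader_head (a point): centre of the pale reading head that overhangs the home end of the rails: 152 mm (x) by 48 mm (y), underside 106 mm, top 150 mm above the bench; axes as the reader's. Its column stands on the reader's +x side
- tray: loose blue vial tray, 90 mm wide (x), 104 mm long (y), 0.3 to 0.5 kg. Origin amid its four feet, at their undersides; axes as the reader's. Well block 10 to 30 mm above the origin, vial caps up to 66 mm. Starts 35 to 65 mm short of home, feet on the rail tops (24 mm above the bench); over the notches it falls 8 mm by its own weight, then has 6 mm play along y. Takes 2 to 4 N to slide; pushed fast it may skip
- tray_push (a point): middle of the dark ribbed finger pad on the outer face of the tray's upright push plate, at its trailing end, facing the reader's -y. The plate is 66 mm wide, 5 mm thick and reaches from 10 to 50 mm above the tray's origin; this point is 34 mm above it. Open space behind it
- scan_key (a joint): green scan key on top of the reading head, a spring push button: 0 = up, grows downward, 5 mm = fully down (5 N; about 1.5 N to start moving)
- scan_key_top (a point): centre of the top face of the green round scan key (20 mm across), about 167 mm above the bench, on top of the reading head; pressed straight down
- vial_a: sample vial, black cap, ochre filling, 19 mm across, 52 mm tall, standing loose in a well of the tray, 16 mm deep; origin under its middle, z up
- vial_b: sample vial, white cap, violet filling, 19 mm across, 52 mm tall, standing loose in a well of the tray, 16 mm deep; origin under its middle, z up
- vial_c: sample vial, red cap, pale filling, 19 mm across, 52 mm tall, standing loose in a well of the tray, 16 mm deep; origin under its middle, z up
- vial_d: sample vial, black cap, ochre filling, 19 mm across, 52 mm tall, standing loose in a well of the tray, 16 mm deep; origin under its middle, z up
- beaker: clear beaker 55 mm across, 68 mm tall, a bystander; origin under its middle
- slip_carton: small red and white carton 48 x 48 x 18 mm, a bystander; origin under its middle
- culture_dish: flat round culture dish 64 mm across, 14 mm high, a bystander; origin under its middle
- dropper: dropper bottle with red bulb, 35 mm across, 98 mm tall, behind the reader, a bystander; origin under its middle

How it is judged:
On the way, in this order (a step that is already met when the one before it is completed fails the run):
1. the tray's feet have dropped into the notches of the rails: the tray lies level and fully down at the home point (z of tray in the frame of reader_home below 0.0025 m and horizontal distance between tray and reader_home below 0.006 m and angle between tray's own z axis and vertical below 0.03 rad), for 0.2 s.
2. the scan key is pressed down while the tray is home (all of step 1 and value of joint scan_key above 0.0035 m), for 0.1 s.
At the end, for the whole second after the job is handed in: The tray rests down in the notches (within 2.5 mm of its seated height, 6 mm of the home point, level within 0.03 rad), every vial stands in its well (upright within 0.2 rad, its foot less than 20 mm above the tray's origin) and the scan key is up again (all of step 1 and linear speed of tray below 0.01 m/s and value of joint scan_key below 0.0015 m and z of each of vial_a, vial_b, vial_c, vial_d in the frame of tray below 0.02 m and angle between each of vial_a, vial_b, vial_c, vial_d's own z axis and vertical below 0.2 rad); the robot touches nothing.
It fails at once if the scan key is pressed while the tray is not down in the notches (value of joint scan_key above 0.003 m and not (z of tray in the frame of reader_home below 0.0025 m and horizontal distance between tray and reader_home below 0.006 m and angle between tray's own z axis and vertical below 0.03 rad)).
It fails at once if the tray is lifted or tipped off its rails (z of tray in the frame of reader above 0.034 m or angle between tray's own z axis and vertical above 0.15 rad).
It fails at once if the tray is pushed with the arm or the gripper's body instead of the fingers (over 3 N) (contact force between the arm and tray above 3 N).
It fails at once if a vial is lifted or knocked over (z of any of vial_a, vial_b, vial_c, vial_d in the frame of tray above 0.024 m or angle between any of vial_a, vial_b, vial_c, vial_d's own z axis and vertical above 0.35 rad).
It fails at once if a bystander (beaker, carton, culture dish, dropper bottle) is moved more than 25 mm or tipped over (distance of any of beaker, slip_carton, culture_dish, dropper from where it was at the start of the episode above 0.025 m or angle between any of beaker, slip_carton, culture_dish, dropper's own z axis and vertical above 0.3 rad).
It also fails if it takes over 35 s, if anything falls off the work surface, if the arm or the gripper's body presses on something with over 40 N, if the wrist force passes 120 N, or if a joint passes its speed limit or range.

ROBOT

A 6-joint arm with a two-finger parallel gripper is mounted at the origin on a cart in front of the work surface, level with it; the furniture and walls round the work are solid. World frame = base frame: x ahead of the robot, y to its left, z up, the work surface at z = 0. Lengths are in m, angles in rad, forces in N, time in s.
With the tool pointing down it reaches from about 0.425 to 0.95 m from the base axis. Payload 3.5 kg.
Tool frame: the origin (TCP) lies midway between the tips of the shut fingers; the grasp point (between the pads) lies 19 mm behind it; z points along the fingers, y is the line along which they close (so a half turn about z gives the same grasp; the last joint's range is limited). The gripper opens to 85 mm and grips with 20 to 120 N. Pads are 22 mm wide; open, the fingers measure 114 mm over their backs; the gripper's body (76 mm by 85 mm) begins 54 mm behind the grasp point. The pads swing forward as they close: fully open they stand 13 mm farther back than shut.
Start: joints at [-1.419, 0.286, 1.577, -0, 1.279, -0.15], TCP at [0.201, -0.644, 0.231] pointing down, gripper open.
Joint ranges: [-2.77, 2.77], [-0.9, 2.22], [0.21, 2.48], [-1.53, 4.67], [0.24, 2.81], [-2.84, 2.84]. Speed limits (rad/s): [2.79, 2.79, 3.14, 3.14, 3.14, 3.14].

INTERFACE

Orientations are given as a unit quaternion [x, y, z, w].
In Python, from plant import get_state, read_camera, ctrl gives the robot as it stands.
- The arm moves only by the shell command python3 -m crank 'ROWS' [FORCE]. ROWS is JSON, a list of rows, each a list of 3 entries, a list of its own where there are three numbers: the shift along the tool's x, y, z in mm, then the turn about the tool's z in degrees, then the closure in counts, from 0 (fully open) to 255 (shut). In form: [[[tx, ty, tz], yaw, claw], ...]. A call has 1 to 10 rows; each row is the pose to reach, as a shift and turn from the pose commanded when the call began, along the tool's axes at that moment; what a row does not reach only later rows make up. A row lasts 1/10 s, in which the tool goes at most 50 mm and 8.59 degrees, less where a joint would pass 70% of its speed; a pose out of reach is approached as far as the arm can. A call with a gripper value outside its range is refused whole. The fingers move at their own pace and stop on an object; FORCE is the grip in N (left out, the last holds). Time passes only in rows, so rows that repeat a pose let the fingers close. It gives the time, the measured TCP pose, the force, the opening and the grip force at its end, in the units of the state.
- get_state(): the state, without advancing time (a new reading comes with each control period).
- read_camera(name): name is "scene" or "top" or "wrist"; returns a dict with "frame" (480x640x3 uint8, blue, green, red), "range_z" (480x640 float32, m along the optical axis (not along the pixel's ray), 0 where there is no reading), "vfov" (degrees; the focal length in pixels is half the picture's height over the tangent of half this angle, whatever the lens; pixels are square), "cx", "cy" (the principal point, pixels), "k1" (the pictures are not rectified: a ray, as slopes to the right and down, at radius r is drawn at 1 + k1 r^2 times it, then the intrinsics apply), "origin" and "orientation" of the camera in the world. Camera axes: x right, y down, z forward; pixel columns grow to the right and rows downward; lengths in m; the calibration is good to about 2 mm. A picture is of the moment at which its call begins.
- ctrl.sign_off(): hands the job in; it is judged then, once.
The state is a dict: "time": time; "qpos": joint angles; "dq": joint speeds; "joint_efforts": joint torques, N m; "eef_pos": TCP position; "tcp_rot": TCP orientation; "contact_force": force on the tool from outside, world axes, zero at the start; "wrist_torque": the same for the moment, N m; "opening": opening from 0.0 (shut) to 1.0 (fully open); "finger_force": force on a finger pad.
Only numpy, scipy, OpenCV 4.12 (cv2) and the standard library are available. Lean on these libraries where they do the work, as an engineer would, in place of code of your own. Each camera call takes 0.05 s, during which the arm holds its last target. There are 200 camera calls.

## Working session

There is one attempt and no reset: what is moved stays moved. The work goes in short steps, Python scripts to look and compute and a shell command to move; the robot and the scene stay as the last step left them, time stands still between calls to the robot, and variables do not carry over. Pictures are saved under pics/ and viewed, at most 10 in all, crops included, and the job is handed in when it is done.

```bash
mkdir -p pics; cat > h.py <<'E'
import numpy as np, cv2
from scipy.spatial.transform import Rotation as R
from plant import get_state, read_camera, ctrl
def cloud(c):
    h,w=c["range_z"].shape; f=h/2/np.tan(np.radians(c["vfov"])/2)
    K=np.array([[f,0,c["cx"]],[0,f,c["cy"]],[0,0,1.]])
    v,u=np.mgrid[0:h,0:w].astype(np.float64)
    p=cv2.undistortPoints(np.stack([u.ravel(),v.ravel()],1)[:,None],K,np.array([c["k1"],0,0,0.]))[:,0]
    d=np.c_[p,np.ones(len(p))]@R.from_quat(c["orientation"]).as_matrix().T
    P=(d*c["range_z"].reshape(-1,1)+c["origin"]).reshape(h,w,3)
    return P,d.reshape(h,w,3)
E
python3 - <<'E'
from h import *
for n in("scene","top"):
    c=read_camera(n);cv2.imwrite(f"pics/{n}0.png",c["frame"]);np.savez(f"{n}0.npz",**c)
    print(n,c["origin"],c["orientation"],c["vfov"],c["k1"],(c["range_z"]>0).mean())
print(get_state())
E
```

```text
scene [-0.57540681  0.40147135  0.72415213] [-0.41070789  0.73711919 -0.46664152  0.26499059] 42.60818026217135 -0.0384123816910079 0.9894401041666666
top [ 0.41278591 -0.27738911  1.12233556] [ 0.71186253 -0.7004015   0.03177876 -0.04098261] 53.645716017495054 -0.11399373854451252 0.9960709635416667
{'time': 0.1, 'qpos': array([-1.41898218e+00,  2.87105320e-01,  1.57804230e+00,  2.30605199e-06,
        1.27859707e+00, -1.50008751e-01]), 'dq': array([-0.00024687, -0.00258643, -0.00387462,  0.00100486, -0.00071381,
        0.00069657]), 'joint_efforts': array([ 6.99271186e-04, -4.07296550e+01, -2.93700886e+01, -1.32770328e-04,
        3.41823878e-03, -4.06222810e-06]), 'eef_pos': array([ 0.20058306, -0.64388285,  0.23006033]), 'tcp_rot': array([ 9.88633940e-01,  1.50338868e-01,  1.32477857e-07, -1.07601532e-03]), 'contact_force': array([-0.47256075,  0.86787046, -0.72038046]), 'wrist_torque': array([-0.03462525, -0.0139501 ,  0.00138774]), 'finger_force': 0.0, 'opening': 0.9999116011797692}
```

View pics/scene0.png

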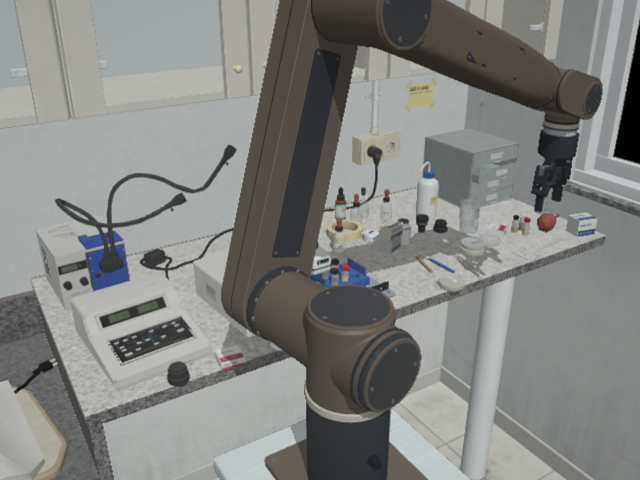

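View pics/top0.png

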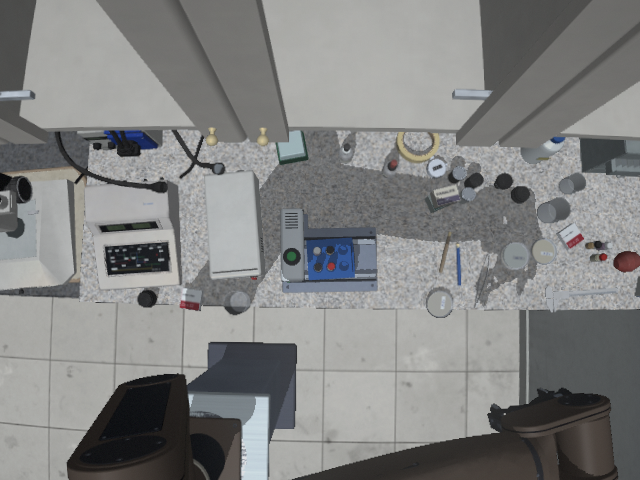

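The top view shows the reader at about (330,260), the green key at (291,256), the blue tray at (330,258) and its trailing end at x≈355. World +y runs left in the picture. Next I measure these.

```bash
python3 - <<'E'
from h import *
c=dict(np.load("top0.npz"));P,d=cloud(c);o=c["origin"];hsv=cv2.cvtColor(c["frame"],cv2.COLOR_BGR2HSV)
box=np.zeros(P.shape[:2],bool);box[195:305,265:390]=1
def ray(u,v,z): r=d[int(v),int(u)];return o+r*(z-o[2])/r[2]
def onplane(m,z): r=d[m];return o+r*((z-o[2])/r[:,2:3])
g=box&(hsv[...,0]>50)&(hsv[...,0]<85)&(hsv[...,1]>120);g[:,:275]=0
print("green",g.sum(),np.median(P[g],0),onplane(g,.167).mean(0))
b=box&(hsv[...,0]>100)&(hsv[...,0]<125)&(hsv[...,1]>140)
print("blue n",b.sum())
for lo,hi in((.04,.06),(.062,.08)):
    m=b&(P[...,2]>lo)&(P[...,2]<hi)
    if m.sum()>5:
        q=P[m];r=cv2.minAreaRect((q[:,:2]*1000).astype(np.float32));print(lo,m.sum(),r,np.median(q[:,2]),q.min(0),q.max(0))
hd=box&(P[...,2]>.143)&(P[...,2]<.156)
print("head",hd.sum(),cv2.minAreaRect((P[hd][:,:2]*1000).astype(np.float32)),np.median(P[hd][:,2]))
bs=box&(P[...,2]>.006)&(P[...,2]<.036)
print("base",cv2.minAreaRect((P[box&(P[...,2]>.006)][:,:2]*1000).astype(np.float32)))
im=cv2.resize(c["frame"][195:305,265:395],None,fx=6,fy=5.4,interpolation=cv2.INTER_CUBIC)
im=cv2.resize(c["frame"][200:300,270:390],None,fx=6,fy=6,interpolation=cv2.INTER_CUBIC);cv2.imwrite("pics/crop.png",im)
for v in(250,258,266):
    print(v,[(u,*(P[v,u]*1000).round().astype(int)) for u in range(338,380,2)])
E
```

```text
green 63 [ 0.46880769 -0.2157223   0.17104333] [ 0.46955389 -0.21556802  0.167     ]
blue n 1501
0.04 1334 ((471.64373779296875, -295.6195068359375), (89.44793701171875, 101.04969024658203), 4.0458760261535645) 0.05410329839414618 [ 0.42455916 -0.34855591  0.04002927] [ 0.51858233 -0.24365175  0.05977899]
0.062 55 ((475.6913757324219, -345.24560546875), (64.42044067382812, 4.42046594619751), 4.810610771179199) 0.07343301874680752 [ 0.44351391 -0.34923675  0.06331885] [ 0.50774058 -0.34185275  0.07782372]
head 1419 ((494.82122802734375, -214.57911682128906), (152.0666961669922, 47.9702033996582), 1.3980082273483276) 0.1496739936705619
base ((495.21356201171875, -288.2209167480469), (284.1431884765625, 244.9477996826172), 88.63194274902344)
250 [(338, np.int64(492), np.int64(-315), np.int64(38)), (340, np.int64(492), np.int64(-319), np.int64(40)), (342, np.int64(492), np.int64(-324), np.int64(37)), (344, np.int64(492), np.int64(-328), np.int64(40)), (346, np.int64(492), np.int64(-333), np.int64(38)), (348, np.int64(491), np.int64(-337), np.int64(54)), (350, np.int64(491), np.int64(-341
[... 2219 characters left out ...]
p.int64(-345), np.int64(69)), (354, np.int64(455), np.int64(-349), np.int64(71)), (356, np.int64(457), np.int64(-358), np.int64(11)), (358, np.int64(457), np.int64(-363), np.int64(11)), (360, np.int64(457), np.int64(-368), np.int64(9)), (362, np.int64(457), np.int64(-372), np.int64(9)), (364, np.int64(457), np.int64(-377), np.int64(11)), (366, np.int64(458), np.int64(-382), np.int64(10)), (368, np.int64(458), np.int64(-386), np.int64(9)), (370, np.int64(458), np.int64(-391), np.int64(13)), (372, np.int64(458), np.int64(-396), np.int64(10)), (374, np.int64(458), np.int64(-400), np.int64(9)), (376, np.int64(458), np.int64(-405), np.int64(12)), (378, np.int64(458), np.int64(-411), np.int64(1))]
```

View pics/crop.png

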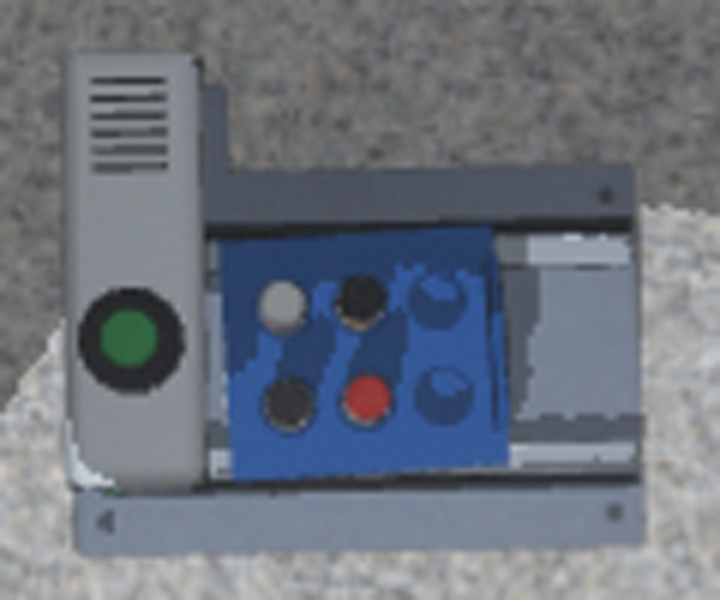

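The crop shows the tray yawed about 2.5° from the reader, with its wells at about (290–445, 300–405). The push plate is at x≈497 in the crop and the head at x 65–205. The free travel is about 43 mm. Next I work out the approach in tool axes.

```bash
cat >> h.py <<'E'
def plan(target,yaw_world_x):
    s=get_state();M=R.from_quat(s["tcp_rot"]).as_matrix()
    a=np.degrees(np.arctan2(M[1,0],M[0,0]))
    print("pos",s["eef_pos"].round(4),"xang",a.round(2),"tilt",M[:,2].round(3),"F",s["contact_force"].round(2),"open",round(s["opening"],3),"t",s["time"])
    print("shift mm",(M.T@(np.array(target)-s["eef_pos"])*1000).round(1),"yaw",round(a-yaw_world_x,1))
E
python3 -c "
from h import *
plan([.475,-.385,.15],91.4)"
```

```text
pos [ 0.2006 -0.6439  0.2301] xang 17.29 tilt [-0.     0.002 -1.   ] F [-0.47  0.87 -0.72] open 1.0 t 0.1
shift mm [ 338.9 -165.4   80.5] yaw -74.1
```

```bash
python3 -m crank '[[[38,-18,0],-8,195],[[76,-37,0],-16,195],[[113,-55,10],-24,195],[[151,-74,20],-32,195],[[188,-92,30],-40,195],[[226,-110,40],-48,195],[[264,-129,50],-56,195],[[301,-147,60],-64,195],[[339,-165,70],-72,195],[[339,-165,80],-74.1,195]]' 20; python3 -m crank '[[[0,0,0],0,195],[[0,0,0],0,195]]'; python3 - <<'E'
from h import *
plan([.475,-.385,.044],91.4)
c=read_camera("top");P,d=cloud(c);cv2.imwrite("pics/t1.png",c["frame"][120:360,180:500].repeat(2,0).repeat(2,1))
E
```

```text
time: 1.1
eef_pos: [0.4781, -0.3822, 0.1503]
tcp_rot: [0.695, 0.719, 0.001, -0.001]
contact_force: [0.0, -0.1, 0.2]
opening: 0.233
finger_force: 0.0
time: 1.3
eef_pos: [0.4749, -0.3861, 0.1509]
tcp_rot: [0.699, 0.715, -0.0, -0.001]
contact_force: [0.1, 0.0, -0.5]
opening: 0.236
finger_force: 0.0
pos [ 0.4749 -0.3861  0.1509] xang 91.33 tilt [-0.001  0.001 -1.   ] F [ 0.13  0.01 -0.46] open 0.236 t 1.3
shift mm [  1.    0.2 106.9] yaw -0.1
```

View pics/t1.png

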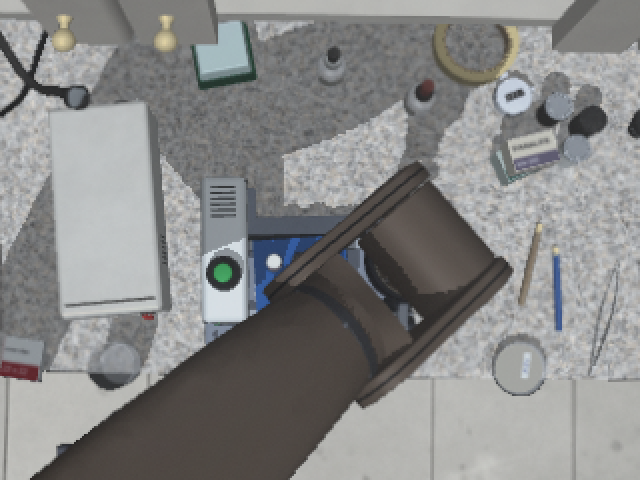

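The arm is in place behind the tray and clear of the bystanders. The tray's leading part and the white cap at about (273,262) are still visible. Next I descend and take the wrist view.

```bash
python3 -m crank '[[[0,0,25],0,195],[[0,0,50],0,195],[[0,0,75],0,195],[[0,0,95],0,195],[[0,0,107],0,195],[[0,0,107],0,195]]'; python3 - <<'E'
from h import *
c=read_camera("wrist");cv2.imwrite("pics/w1.png",c["frame"]);print(c["origin"],c["orientation"])
plan([.475,-.385,.044],91.4)
E
```

```text
time: 1.95
eef_pos: [0.474, -0.3861, 0.0429]
tcp_rot: [0.699, 0.715, 0.0, -0.002]
contact_force: [0.0, 0.4, 0.0]
opening: 0.237
finger_force: 0.0
[ 0.47315855 -0.31992284  0.18522025] [9.91115818e-01 1.10757122e-02 4.03406498e-04 1.32539053e-01]
pos [ 0.4748 -0.3867  0.0442] xang 91.31 tilt [-0.  0. -1.] F [-0.25  0.46  0.37] open 0.233 t 2.0
shift mm [1.7 0.2 0.2] yaw -0.1
```

View pics/w1.png

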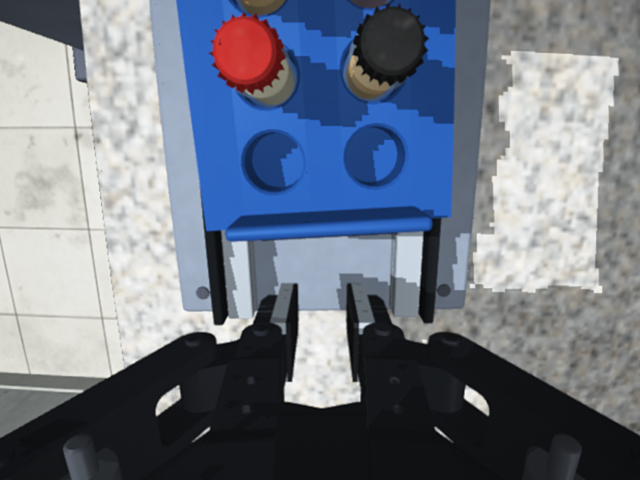

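The wrist view shows the fingertips at about (290,290) and (357,290), centred behind the plate edge at v≈230. The plate's left end is slightly nearer. Next I push gently.

```bash
cat >> h.py <<'E'
def tray(n):
    c=read_camera("wrist");P,d=cloud(c);hsv=cv2.cvtColor(c["frame"],cv2.COLOR_BGR2HSV)
    cv2.imwrite(f"pics/{n}.png",c["frame"])
    b=(hsv[...,0]>100)&(hsv[...,0]<125)&(hsv[...,1]>140)&(c["range_z"]>0)
    pl=b&(P[...,2]>.0615)
    bl=b&(P[...,2]>.030)&(P[...,2]<.0605)
    q=P[bl];zb=np.percentile(q[:,2],[50,75,90]);print("block z",zb.round(4))
    top=q[abs(q[:,2]-np.percentile(q[:,2],80))<.004];A=np.c_[top[:,:2]-top[:,:2].mean(0),np.ones(len(top))]
    print("slope",np.linalg.lstsq(A,top[:,2],rcond=None)[0].round(4))
    if pl.sum()>20:
        q=P[pl];print("plate",pl.sum(),"ztop",np.percentile(q[:,2],[50,95]).round(4),cv2.minAreaRect((q[:,:2]*1000).astype(np.float32)))
    s=get_state();print("tcp",s["eef_pos"].round(4),"F",s["contact_force"].round(2),"t",round(s["time"],2))
E
python3 -c "
from h import *
tray('w2')"
python3 -m crank '[[[4,0,0],0,195],[[8,0,0],0,195],[[12,0,0],0,195],[[15,0,0],0,195],[[17,0,0],0,195],[[19,0,0],0,195],[[21,0,0],0,195],[[23,0,0],0,195],[[25,0,0],0,195],[[27,0,0],0,195]]'
python3 -c "
from h import *
tray('w3')"
```

```text
block z [0.0535 0.054  0.0544]
slope [-0.0001 -0.002   0.0536]
plate 4323 ztop [0.0728 0.0745] ((472.34124755859375, -319.99365234375), (65.23023986816406, 61.5118293762207), 6.442138671875)
tcp [ 0.4755 -0.3871  0.0453] F [-0.3  -0.37  0.19] t 2.05
time: 3.05
eef_pos: [0.4745, -0.3595, 0.0443]
tcp_rot: [0.698, 0.716, -0.001, 0.0]
contact_force: [-1.1, -1.5, -1.4]
opening: 0.238
finger_force: 0.9
block z [0.0535 0.054  0.0545]
slope [-0.0001 -0.0019  0.0536]
plate 5091 ztop [0.0724 0.0844] ((475.1733093261719, -306.9359436035156), (65.50565338134766, 94.33723449707031), 0.07879074662923813)
tcp [ 0.4745 -0.3593  0.0443] F [-1.19 -1.54 -0.43] t 3.1
```

```bash
sed -i 's/pl=b&(P\[...,2\]>.0615)/pl=b\&(P[...,2]>.0615)\&(P[...,2]<.08);pl=pl\&(P[...,1]<P[pl][:,1].min()+.012)/' h.py
python3 -m crank '[[[2,0,0],0,195],[[4,0,0],0,195],[[6,0,0],0,195],[[8,0,0],0,195],[[10,0,0],0,195],[[12,0,0],0,195],[[14,0,0],0,195],[[16,0,0],0,195],[[18,0,0],0,195],[[20,0,0],0,195]]'
python3 -c "
from h import *
tray('w4')"
```

```text
time: 4.1
eef_pos: [0.4739, -0.3393, 0.0444]
tcp_rot: [0.698, 0.716, -0.0, 0.0]
contact_force: [-2.9, -3.7, -0.1]
opening: 0.236
finger_force: 1.9
block z [0.0535 0.054  0.0545]
slope [-0.0004 -0.0016  0.0536]
plate 4725 ztop [0.0721 0.0741] ((474.45892333984375, -328.0497741699219), (65.5931625366211, 10.591541290283203), 1.9717719554901123)
tcp [ 0.474  -0.339   0.0444] F [-2.12 -3.66  0.02] t 4.15
```

```bash

python3 -m crank '[[[2,0,0],0,195],[[4,0,0],0,195],[[6,0,0],0,195],[[8,0,0],0,195],[[10,0,0],0,195],[[11,0,0],0,195],[[12,0,0],0,195],[[13,0,0],0,195],[[14,0,0],0,195],[[15,0,0],0,195]]'
python3 -c "
from h import *
tray('w5')"
```

```text
time: 5.15
eef_pos: [0.4739, -0.3241, 0.0445]
tcp_rot: [0.699, 0.715, 0.0, 0.0]
contact_force: [0.5, 0.4, -1.6]
opening: 0.236
finger_force: 1.0
block z [0.0506 0.0511 0.0516]
slope [ 0.005  -0.0093  0.0507]
plate 3970 ztop [0.0699 0.0715] ((473.9274597167969, -311.986083984375), (65.29598236083984, 9.124464988708496), 1.9594089984893799)
tcp [ 0.4741 -0.3233  0.0443] F [-0.6   0.43  0.51] t 5.2
```

```bash

python3 -m crank '[[[0,0,0],0,195],[[0,0,0],0,195],[[0,0,0],0,195]]'
python3 -c "
from h import *
tray('w6')"
```

```text
time: 5.5
eef_pos: [0.474, -0.3235, 0.0442]
tcp_rot: [0.698, 0.716, 0.0, -0.0]
contact_force: [0.3, 0.3, 0.9]
opening: 0.233
finger_force: 0.0
block z [0.0456 0.0461 0.0467]
slope [-0.0001 -0.002   0.0456]
plate 2685 ztop [0.0651 0.0662] ((471.28619384765625, -310.1177062988281), (65.54927062988281, 6.745779037475586), 1.271675944328308)
tcp [ 0.474  -0.3237  0.0442] F [ 0.59  0.17 -0.5 ] t 5.55
```

The tray has dropped 8 mm and lies level, with no load on the fingers. Next I retreat, shut the fingers, rise and go over the key.

```bash

python3 -m crank '[[[-10,0,0],0,195],[[-25,0,0],0,195],[[-25,0,-40],0,255],[[-25,0,-85],0,255],[[-25,0,-130],0,255],[[-15,0,-160],0,255],[[25,0,-160],0,255],[[65,-1,-160],0,255],[[95,-2,-160],0,255],[[108,-2,-160],0,255]]' 20
python3 -m crank '[[[0,0,0],0,255],[[0,0,0],0,255],[[0,0,0],0,255]]'
python3 - <<'E'
from h import *
c=read_camera("wrist");P,d=cloud(c);cv2.imwrite("pics/w7.png",c["frame"]);hsv=cv2.cvtColor(c["frame"],cv2.COLOR_BGR2HSV)
g=(hsv[...,0]>50)&(hsv[...,0]<85)&(hsv[...,1]>120)
print(g.sum(),np.median(P[g],0) if g.any() else 0)
plan([.4695,-.2156,.170],91.4)
E
```

```text
time: 6.55
eef_pos: [0.4691, -0.2152, 0.2046]
tcp_rot: [0.698, 0.716, 0.0, 0.0]
contact_force: [0.2, -1.3, -0.4]
opening: -0.001
finger_force: 0.0
time: 6.85
eef_pos: [0.4694, -0.2178, 0.2044]
tcp_rot: [0.699, 0.715, -0.0, 0.0]
contact_force: [-0.3, -0.7, -0.4]
opening: -0.003
finger_force: 0.0
2940 [ 0.70331495 -0.20960931  0.02231644]
pos [ 0.4693 -0.2177  0.2043] xang 91.31 tilt [ 0. -0. -1.] F [-0.48  0.41 -0.02] open 0.001 t 6.9
shift mm [ 2.1  0.2 34.3] yaw -0.1
```

View pics/w7.png

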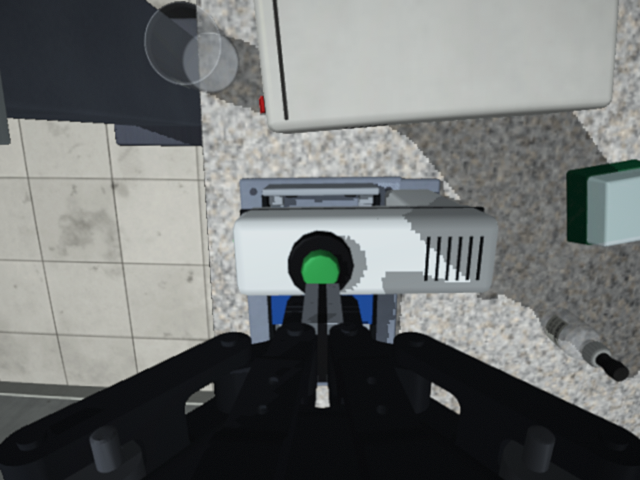

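The wrist view shows the shut fingertips at about (322,290), aligned in line with the green key at (320,267). The bystanders look untouched. Next I press gently.

```bash

python3 -m crank '[[[2,0,15],0,255],[[2,0,28],0,255],[[2,0,33],0,255],[[2,0,35],0,255],[[2,0,37],0,255],[[2,0,38],0,255],[[2,0,39],0,255],[[2,0,40],0,255],[[2,0,40],0,255]]'
```

```text
time: 7.8
eef_pos: [0.4691, -0.2143, 0.166]
tcp_rot: [0.698, 0.716, -0.0, -0.0]
contact_force: [-5.9, 1.1, 9.3]
opening: -0.0
finger_force: 4.6
```

```bash
python3 - <<'E'
from h import *
c=read_camera("wrist");P,d=cloud(c);hsv=cv2.cvtColor(c["frame"],cv2.COLOR_BGR2HSV)
g=(hsv[...,0]>50)&(hsv[...,0]<85)&(hsv[...,1]>120)&(P[...,2]>.12)
k=(hsv[...,2]<60)&(P[...,2]>.14)&(P[...,2]<.18)&(abs(P[...,0]-.4695)<.02)&(P[...,1]>-.206)&(P[...,1]<-.19)
print(g.sum(),P[g].min(0),P[g].max(0),np.median(P[g],0),np.median(P[k],0))
print(get_state()["contact_force"],get_state()["eef_pos"])
c=dict(np.load("top0.npz"));P,d=cloud(c)
g=(np.abs(P[...,0]-.4695)<.004)&(abs(P[...,1]+.2156)<.004);print("key up z",P[g][:,2].round(4))
E
```

```text
32 [ 0.45990811 -0.21182769  0.16144688] [ 0.46787576 -0.14781247  0.30819862] [ 0.46130629 -0.20890278  0.16840113] [ 0.46874814 -0.20292166  0.16121167]
[-5.33706972  2.93704278  9.61754247] [ 0.4690605  -0.21424853  0.16596433]
key up z [0.171  0.1695 0.1734 0.1699 0.17   0.1736 0.1694 0.1716 0.1688 0.1742
 0.1693 0.1713 0.1695 0.1703 0.1734 0.1692]
```

```bash
python3 -m crank '[[[0,0,1],0,255],[[0,0,2],0,255],[[0,0,2],0,255]]'
```

```text
time: 8.15
eef_pos: [0.4692, -0.2143, 0.1658]
tcp_rot: [0.698, 0.716, -0.0, -0.0]
contact_force: [-8.6, 5.6, 17.8]
opening: 0.002
finger_force: 8.3
```

The force rose 8 N over 0.2 mm of travel, so the key is bottomed. That fits the measured key top of 0.1705. Now I release it, verify and clear out.

```bash

python3 -m crank '[[[0,0,-4],0,255],[[0,0,-12],0,255],[[0,0,-40],0,255],[[-40,0,-60],0,255],[[-85,0,-60],0,255],[[-120,0,-60],0,255],[[-120,0,-60],0,255],[[-120,0,-60],0,255]]'
python3 - <<'E'
from h import *
tray("w8")
c=read_camera("wrist");P,d=cloud(c);hsv=cv2.cvtColor(c["frame"],cv2.COLOR_BGR2HSV)
g=(hsv[...,0]>50)&(hsv[...,0]<85)&(hsv[...,1]>120)&(P[...,2]>.12)&(P[...,2]<.2)
print("key",g.sum(),np.median(P[g],0))
E
```

```text
time: 8.95
eef_pos: [0.472, -0.3347, 0.2217]
tcp_rot: [0.699, 0.715, 0.0, -0.0]
contact_force: [-0.2, 0.4, -0.7]
opening: 0.003
finger_force: 0.0
block z [0.0456 0.0461 0.0466]
slope [-0.0003 -0.0028  0.0456]
plate 465 ztop [0.0652 0.0665] ((471.42169189453125, -310.3902587890625), (64.1797866821289, 4.301664352416992), 1.2104017734527588)
tcp [ 0.472  -0.3338  0.2217] F [ 0.3   0.24 -0.27] t 9.0
key 1540 [ 0.46880437 -0.21802852  0.17020448]
```

View pics/w8.png

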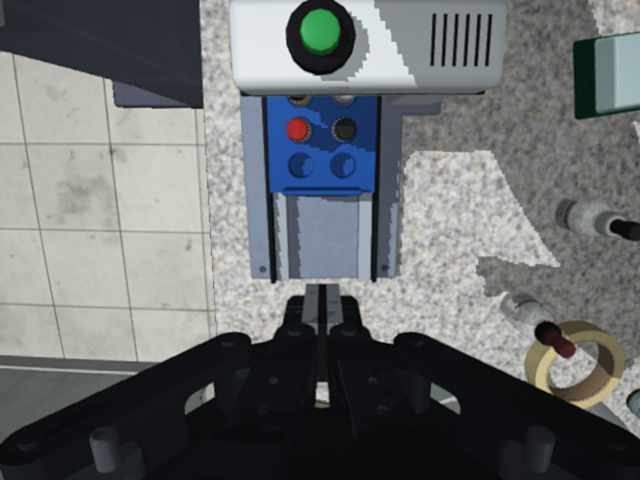

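The tray sits level and down, with its edge at v≈190. The vials stand upright in their wells, the key at (320,32) is up at 0.170 m, and the gripper touches nothing.

```bash
python3 -c "
from plant import ctrl
print(ctrl.sign_off())"
```

```text
the job is handed in; nothing more can be done
None
```

The tray dropped 8 mm and sat level in the notches, then the scan key was pressed to its stop and came back up; the job was handed in at about 9 s with the gripper clear, and no verdict was shown.

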